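Back the index wheel up one notch

ROBOT

A 6-joint arm with a two-finger parallel gripper is mounted at the origin on a cart in front of the work surface, level with it; the furniture and walls round the work are solid. World frame = base frame: x ahead of the robot, y to its left, z up, the work surface at z = 0. Lengths are in mm, angles in rad, forces in N, time in s.
With the tool pointing down it reaches from about 275 to 750 mm from the base axis. Payload 10.2 kg.
Tool frame: the origin (TCP) lies midway between the tips of the shut fingers; the grasp point (between the pads) lies 19 mm behind it; z points along the fingers, y is the line along which they close (so a half turn about z gives the same grasp; the last joint's range is limited). The gripper opens to 85 mm and grips with 20 to 120 N. Pads are 22 mm wide; open, the fingers measure 114 mm over their backs; the gripper's body (76 mm by 85 mm) begins 54 mm behind the grasp point. The pads swing forward as they close: fully open they stand 13 mm farther back than shut.
Start: joints at [0.96, 0.313, 1.498, -0, 1.331, -0.223], TCP at [198.543, 486.016, 231.294] pointing down, gripper open.
Joint ranges: [-2.94, 2.94], [-0.97, 2.17], [0.19, 2.56], [-1.23, 4.37], [0.02, 3.11], [-2.88, 2.88]. Speed limits (rad/s): [2.39, 2.39, 3.01, 3.14, 3.14, 3.14].

INTERFACE

Orientations are given as a unit quaternion [w, x, y, z].
In Python, from rig import ctrl gives the robot as it stands.
- The arm moves only by the tool send_rows, never from a script. Its argument "targets" is a list of rows, each a list of 7 numbers: the closure, from -1 (fully open) to 1 (shut), so that 0 is half open, then the shift along the tool's x, y, z in m, then the turn, a rotation vector about the tool's x, y, z in rad. In form: [[claw, dx, dy, dz, ax, ay, az], ...]. A call has exactly 10 rows; each row shifts and turns the commanded pose from where the row before left it, along the tool's axes as they then stand; what a row does not reach is not made up. A row lasts 1/8 s, in which the tool goes at most 62.5 mm and 10.7 degrees, less where a joint would pass 70% of its speed; a pose out of reach is approached as far as the arm can. A call with a gripper value outside its range is refused whole. The fingers move at their own pace and stop on an object; "squeeze" is the grip in N (left out, the last holds). Time passes only in rows, so rows that do not move let the fingers close, or fill a call up. It gives the time, the measured TCP pose, the force, the opening and the grip force at its end, in the units of the state.
- ctrl.sense(): the state, without advancing time (a new reading comes with each control period).
- ctrl.capture(name): name is "scene" or "top" or "wrist"; returns a dict with "img" (480x640x3 uint8, red, green, blue), "camera_matrix" (3x3 intrinsics, pixels), "R" (3x3) and "t" (3): a world point X has camera coordinates R X + t. Camera axes: x right, y down, z forward; pixel columns grow to the right and rows downward; lengths in mm; the calibration is good to about 2 mm. A picture is of the moment at which its call begins. There is no depth.
- ctrl.finish_job(): hands the job in; it is judged then, once.
Trained networks look in a picture, given as the dict that the camera call returned (one of the last four; its "shot" number tells which), for a name from the list of things; names that differ only in an ending like _2 or _b are one class to them, and where a whole thing is asked for, a point or a joint stands for the part that bears it (a point fixed in the world has none). Each returns a list of dicts, best first, with "score" (0 to 1); they miss things now and then, are a little off and sometimes report something else, mostly with a low value. They report only what shows in the picture. A call takes as long as a camera call.
- ctrl.boxes_of(query, picture): "extent" ([left, top, width, height] in pixels, round what is visible of it).
- ctrl.landmark_of(query, picture): "point" ([column, row] in pixels: a listed point, or the origin of a listed thing).
The state is a dict: "time_s": time; "joints": joint angles; "dq": joint speeds; "tau": joint torques, N m; "eef_pos": TCP position; "ee_rot": TCP orientation; "force": force on the tool from outside, world axes, zero at the start; "wrist_torque": the same for the moment, N m; "grip_width": opening from 0.0 (shut) to 1.0 (fully open); "grip_force": force on a finger pad.
Only numpy, scipy, OpenCV 4.12 (cv2) and the standard library are available. Lean on these libraries where they do the work, as an engineer would, in place of code of your own. Each camera call takes 0.05 s, during which the arm holds its last target. There are 200 camera calls.

TASK

The toothed index wheel on the bench has been advanced one notch too far. Using only your fingertips or the outsides of the fingers, pinching nothing, tip the black ball lever of the pawl over, away from the teeth, so that the pawl lifts out of the teeth and stays up, then push the wheel by its upright peg one notch backward, which is clockwise seen from above, and tip the ball lever back so that the pawl drops fully into the next notch. Let go and leave the loose things around the fixture where they stand.

Things in the scene. Friction and masses are not known exactly. Their poses are not given: they have to be found in the camera images.
- index_fixture: Index fixture, bolted down: round grey base plate (204 mm, 12 mm thick) with a steel wheel on it. Origin on the table under the wheel's vertical axis, z up. In this frame the pawl's pivot is at x +72, y +74, z 47 mm, a level pin along y between two low cheeks (tops at z 57). The pawl's bar runs from it along -x over the wheel's rim to x 0. The disc and nut on the wheel's middle reach z 50 mm.
- wheel (a joint): Turn of the wheel, rad: + forward (counter-clockwise from above), - backward (clockwise). Starts within 0.05 of 0; one notch back (36 degrees) is -0.628. Wheel 168 mm across, 10 saw teeth at radius 62 to 84 mm, z 30 to 38 mm. Turns stiffly (2 N at the peg), stays where left. With the pawl down it can turn 0.07 back (hard stop) or 0.13 forward; only in that span round a whole notch does the nose drop home.
- push_peg (a point): Middle of the upright part of the wheel's push peg: a plain dark steel round peg 14 mm in diameter, standing on the wheel 50 mm from its axis, from z 30 to 85 mm. This point is on its axis at z 65 mm, 20 mm below its top. At wheel reading 0 it lies at -120 degrees in the fixture's frame (x -25, y -43 mm).
- pawl (a joint): Tilt of the pawl, rad: 0 = fully down in a notch (stop), 0.9 = fully lifted (stop). One rigid piece: bar with a nose 72 mm from the pivot, and a ball lever above the pivot. The heavy ball tips it over: below about 0.45 it falls shut by its weight, above 0.45 it falls open and stays up. Moving the ball along the fixture's +x lifts the nose, -x lowers it. About 1 N is enough.
- pawl_ball (a point): Centre of the black ball (22 mm across) on the pawl's lever, 59 mm from the pivot on an 8 mm stem. Pawl down: at x +62, y +74, z 105 mm in the fixture's frame; pawl fully lifted: about x +111, y +74, z 91 mm.
- pawl_bar (a point): Point on the centre line of the pawl's flat bar (14 mm wide, 8 mm thick), 45 mm from the pivot towards the nose; its x axis runs along the bar towards the pivot, z out of its upper side. With the pawl down the bar lies level at z 47 mm.
- loose_disc: Bystander: loose cast disc, 66 mm across, 10 mm thick, lying flat; origin at the centre of its underside.
- loose_post: Bystander: loose chromed domed post, 76 mm across, 59 mm tall; origin at the centre of its underside.
- carton: Bystander: small open brown carton with a raised white flap, about 42x48x57 mm; origin in its underside.
- red_bottle: Bystander: small red bottle with a blue nozzle cap, 19x32 mm, 93 mm tall, standing; origin at the centre of its underside.

How it is judged (in metres and radians):
On the way, in this order (a step that is already met when the one before it is completed fails the run):
1. the pawl is tipped over and stays lifted, the wheel still in its first notch (value of joint pawl above 0.6 rad and value of joint wheel between -0.15 and 0.15 rad), for 0.2 s.
2. with the pawl lifted, the wheel is pushed backward (clockwise) more than half a notch (value of joint pawl above 0.6 rad and value of joint wheel below -0.35 rad), for 0.1 s.
At the end, for the whole second after the job is handed in: The wheel stands one notch back (-0.628 rad, within 0.2), at rest, the pawl is fully down in the notch (below 0.03 rad), and the four loose things are within 20 mm of where they stood (value of joint wheel between -0.8283 and -0.4283 rad and value of joint pawl below 0.03 rad and velocity of joint wheel between -0.05 and 0.05 rad/s and distance of each of loose_disc, loose_post, carton, red_bottle from where it was at the start of the episode below 0.02 m); the robot touches nothing.
It fails at once if the wheel is turned forward (counter-clockwise) by more than half a notch, or back by more than one and a half (value of joint wheel above 0.35 rad or value of joint wheel below -1 rad).
It fails at once if the peg is taken between the fingers (horizontal distance between the grasp point and push_peg below 0.008 m and z of the grasp point in the frame of push_peg below 0.025 m).
It fails at once if the ball is taken between the fingers (distance between the grasp point and pawl_ball below 0.01 m).
It fails at once if the pawl's bar is taken between the fingers (y of the grasp point in the frame of pawl_bar between -0.007 and 0.007 m and x of the grasp point in the frame of pawl_bar between -0.03 and 0.03 m and z of the grasp point in the frame of pawl_bar between -0.006 and 0.018 m).
It fails at once if one of the loose things round the fixture is moved more than 20 mm or lifted (distance of any of loose_disc, loose_post, carton, red_bottle from where it was at the start of the episode above 0.02 m).
It also fails if it takes over 51 s, if anything falls off the work surface, if the arm or the gripper's body presses on something with over 40 N, if the wrist force passes 120 N, or if a joint passes its speed limit or range.

## Working session

There is one attempt and no reset: what is moved stays moved. The work goes in short steps, Python scripts to look and compute and a tool call to move; the robot and the scene stay as the last step left them, time stands still between calls to the robot, and variables do not carry over. Pictures are saved under pics/ and viewed, at most 10 in all, crops included, and the job is handed in when it is done.

Besides the shell and the picture viewer there is one more tool, called after ">>>" by a JSON object that holds its "method" and its "body". send_rows: Moves the arm, as the interface text tells. Its arguments: {"type":"object","properties":{"targets":{"type":"array"},"squeeze":{"type":"number"}},"required":["targets"]}

```bash
mkdir -p pics; cat > h.py <<'E'
import numpy as np, cv2
from scipy.optimize import least_squares
from scipy.spatial.transform import Rotation as Ro
from rig import ctrl
def proj(c,X):
    p=np.asarray(X)@np.array(c["R"]).T+np.array(c["t"]); p=p@np.array(c["camera_matrix"]).T
    return p[...,:2]/p[...,2:]
def onplane(c,uv,z):
    d=np.linalg.solve(np.array(c["camera_matrix"]),[uv[0],uv[1],1]); R=np.array(c["R"]);t=np.array(c["t"])
    o=-R.T@t; d=R.T@d; return o+d*(z-o[2])/d[2]
def save(c,n,crop=None):
    im=c["img"][...,::-1]
    if crop: x,y,w,h,s=crop; im=cv2.resize(im[y:y+h,x:x+w],None,fx=s,fy=s)
    cv2.imwrite("pics/"+n,im)
E
python3 - <<'E'
from h import *
s=ctrl.sense(); print({k:np.round(s[k],3).tolist() for k in s})
H=dict(index_fixture=0,push_peg=65,pawl_ball=105,pawl_bar=47,loose_disc=0,loose_post=0,carton=0,red_bottle=0)
ims=[]
for n in ["scene","top"]:
    c=ctrl.capture(n); save(c,n+"0.png")
    print(n,np.round(-np.array(c["R"]).T@c["t"]))
    for q,z in H.items():
        for r in ctrl.landmark_of(q,c)[:2]:
            print(q,np.round(r["score"],2),np.round(r["point"]),np.round(onplane(c,r["point"],z)))
E
```

```text
{'time_s': 0.0, 'joints': [0.96, 0.313, 1.498, -0.0, 1.331, -0.223], 'dq': [-0.0, -0.0, 0.0, 0.002, 0.0, 0.002], 'tau': [0.001, -41.226, -25.975, -0.0, 0.004, 0.0], 'eef_pos': [198.397, 485.793, 230.739], 'ee_rot': [-0.0, 0.193, 0.981, -0.001], 'force': [0.117, -1.382, 0.463], 'wrist_torque': [0.024, 0.024, -0.014], 'grip_force': 0.0, 'grip_width': 1.004}
scene [ 142. -240.  676.]
index_fixture 0.83 [334. 295.] [568.  64.   0.]
index_fixture 0.39 [348. 226.] [731. 147.   0.]
push_peg 0.89 [358. 285.] [569.  15.  65.]
pawl_ball 0.43 [303. 255.] [538. 106. 105.]
pawl_bar 0.84 [301. 254.] [578. 145.  47.]
loose_disc 0.66 [348. 231.] [719. 138.   0.]
loose_post 0.8 [412. 263.] [721.  -9.   0.]
carton 0.57 [244. 299.] [464. 187.   0.]
red_bottle 0.85 [244. 265.] [522. 243.   0.]
top [ 487.  132. 1022.]
index_fixture 0.68 [353. 244.] [582.  68.   0.]
push_peg 0.64 [392. 170.] [713.  -5.  65.]
push_peg 0.59 [386. 244.] [575.  11.  65.]
pawl_ball 0.7 [307. 223.] [611. 154. 105.]
pawl_bar 0.88 [316. 247.] [573. 139.  47.]
loose_disc 0.74 [313. 172.] [727. 143.   0.]
carton 0.92 [293. 310.] [455. 187.   0.]
red_bottle 0.58 [263. 275.] [525. 246.  -0.]
```

View pics/scene0.png

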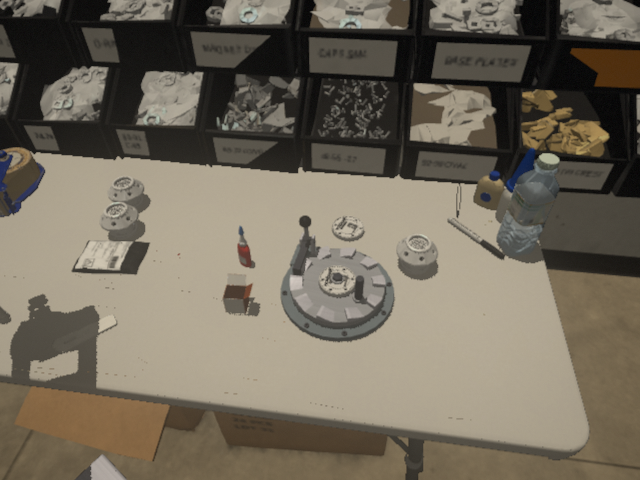

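View pics/top0.png

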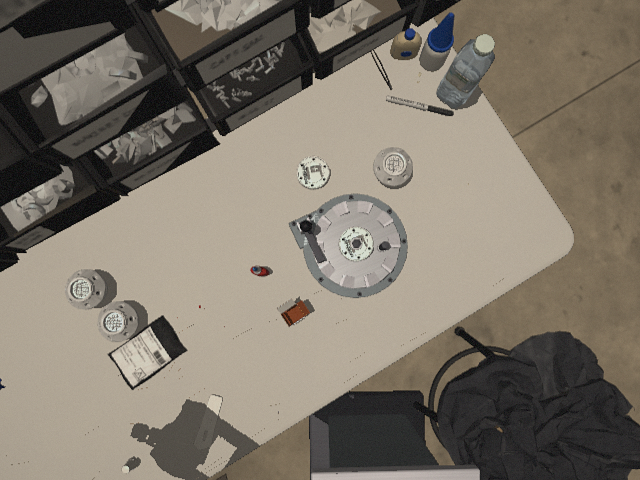

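The top view shows the fixture around (354,245), with the ball at (307,226), the peg at (385,246) and the pawl on its upper left. In the scene view the ball is at (305,221) and the peg at (360,285). I'll fit the fixture pose to these and check it on an overlay.

```bash
cat > fit.py <<'E'
from h import *
cs={n:ctrl.capture(n) for n in ["scene","top"]}
obs=[]
for n,c in cs.items():
    for q in ["push_peg","pawl_bar","index_fixture","pawl_ball"]:
        L=ctrl.landmark_of(q,c)
        if q=="pawl_ball": p=dict(scene=[305,221],top=[307,226])[n]
        elif q=="push_peg": p=L[1]["point"] if n=="top" and L[0]["point"][1]<200 else L[0]["point"]
        else: p=L[0]["point"]
        obs.append((n,q,np.array(p,float)))
def pts(w):
    a=w-2*np.pi/3
    return dict(push_peg=[50*np.cos(a),50*np.sin(a),65],pawl_bar=[27,74,47],index_fixture=[0,0,0],pawl_ball=[62,74,105])
def W(P,x): return Ro.from_euler("z",x[2]).apply(P)+[x[0],x[1],0]
def res(x): return np.concatenate([proj(cs[n],W(pts(x[3])[q],x))-p for n,q,p in obs]+[[x[3]*40]])
s=least_squares(res,[582,68,.4,0],loss="soft_l1",x_scale=[1,1,.01,.01]); x=s.x
print(np.round(x,3)); 
for (n,q,p) in obs: print(n,q,np.round(p,1),np.round(proj(cs[n],W(pts(x[3])[q],x))-p,1))
outs=[]
for n,c in cs.items():
    im=c["img"][...,::-1].copy(); S=4; u=proj(c,[x[0],x[1],30]).astype(int)
    x0,y0=u-[75,80]; im=cv2.resize(im[y0:y0+145,x0:x0+100+40],None,fx=S,fy=S,interpolation=cv2.INTER_CUBIC)[:, :400*1+160]
    dr=lambda P,col,cl=True: cv2.polylines(im,[((proj(c,W(np.array(P,float),x))-[x0,y0]+.5)*S).astype(int)],cl,col,1)
    t=np.linspace(0,6.28,60)
    dr(np.c_[102*np.cos(t),102*np.sin(t),0*t+12],(0,255,0)); dr(np.c_[84*np.cos(t),84*np.sin(t),0*t+38],(255,255,0))
    b=np.array(pts(0)["pawl_ball"]); dr(b+np.c_[11*np.cos(t),11*np.sin(t),0*t],(0,0,255))
    g=np.array(pts(x[3])["push_peg"])
    for z in (20,0): dr(g+np.c_[7*np.cos(t),7*np.sin(t),0*t+z],(255,0,255))
    dr([[72,74,47],[0,74,47]],(0,255,255),False)
    outs.append(im[:580,:400] if 0 else im)
h=min(o.shape[0] for o in outs); im=np.hstack([o[:h] for o in outs]); im=cv2.resize(im,None,fx=790/im.shape[1],fy=790/im.shape[1]); cv2.imwrite("pics/fit.png",im)
E
python3 fit.py
```

```text
Traceback (most recent call last):
  File "fit.py", line 9, in <module>
    else: p=L[0]["point"]
            ~^^^
IndexError: list index out of range
```

```bash
sed -i 's/        if q=="pawl_ball": p=/        if not L and q!="pawl_ball": print("miss",n,q); continue\n&/' fit.py; python3 fit.py
```

```text
[5.79141e+02 6.44250e+01 4.05000e-01 4.00000e-03]
scene push_peg [359.3 282.8] [0.5 0.8]
scene pawl_bar [307.1 256.4] [-6.  -0.4]
scene index_fixture [333.6 293.6] [ 3.4 -2.2]
scene pawl_ball [305. 221.] [ 0.4 -1.2]
top push_peg [384.6 244.5] [-0.8  0.2]
top pawl_bar [312.8 244.3] [1.5 1.9]
top index_fixture [353.8 243.8] [0.7 1.5]
top pawl_ball [307. 226.] [-1.3 -0.6]
```

View pics/fit.png

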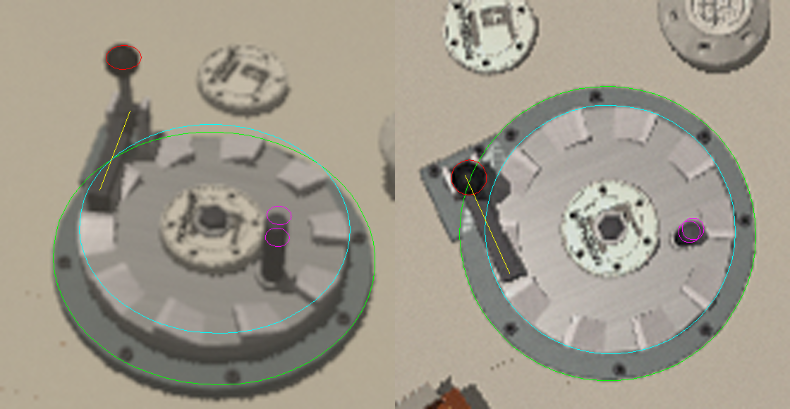

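The overlay matches to about 2 mm: fixture at (579, 64), yaw 23.2°, wheel near 0. I'll shut the fingers and carry them high to the toothed side of the ball.

>>> {"method": "send_rows", "body": {"targets": [[1,-0.0474,-0.018,0,0,0,0],[1,-0.0474,-0.018,0,0,0,0],[1,-0.0474,-0.018,0,0,0,0],[1,-0.0474,-0.018,0,0,0,0],[1,-0.0474,-0.018,0,0,0,0],[1,-0.0474,-0.018,0,0,0,0],[1,-0.0474,-0.018,0,0,0,0],[1,-0.0474,-0.018,0,0,0,0],[1,-0.0474,-0.018,0,0,0,0],[1,-0.0474,-0.018,0,0,0,0]]}}

```text
time_s: 3.1
eef_pos: [570.4, 138.8, 231.3]
ee_rot: [0.0, 0.193, 0.981, 0.0]
force: [0.1, 1.1, -0.4]
grip_width: -0.002
grip_force: 0.0
```

>>> {"method": "send_rows", "body": {"targets": [[1,0,0,0,0,0,0.155],[1,0,0,0,0,0,0.155],[1,0,0,0,0,0,0.155],[1,0,0,0,0,0,0.155],[1,0,0,0,0,0,0.157],[1,0,0,0.015,0,0,0],[1,0,0,0.015,0,0,0],[1,0,0,0.015,0,0,0],[1,0,0,0,0,0,0],[1,0,0,0,0,0,0]]}}

```text
time_s: 4.35
eef_pos: [569.5, 140.2, 186.6]
ee_rot: [0.0, 0.55, 0.835, 0.0]
force: [0.6, 0.6, 0.0]
grip_width: 0.003
grip_force: 0.0
```

```bash
cat >> h.py <<'E'
F=np.array([579.1,64.4]); YAW=.405
def state():
    s=ctrl.sense(); q=s["ee_rot"]; R=Ro.from_quat([q[1],q[2],q[3],q[0]])
    p=np.array(s["eef_pos"]); f=Ro.from_euler("z",-YAW).apply(p-[*F,0])
    print("t",round(s["time_s"],2),"tcp",np.round(p,1),"fix",np.round(f,1),"yaw_y(fix deg)",np.round(np.degrees(np.arctan2(*R.as_matrix()[[1,0],1])-YAW),1),"zax",np.round(R.as_matrix()[:,2],3),"F",np.round(s["force"],1),"w",round(s["grip_width"],2))
    return p,f,R
def delta(target_fix):
    p,f,R=state(); w=Ro.from_euler("z",YAW).apply(target_fix)+[*F,0]
    print("tool delta mm",np.round(R.inv().apply(w-p),1))
E
python3 -c "
from h import *
delta([18,74,93])"
```

```text
t 4.35 tcp [569.5 140.2 186.6] fix [ 21.   73.4 186.6] yaw_y(fix deg) 0.1 zax [ 0.001  0.    -1.   ] F [0.6 0.6 0. ] w 0.0
tool delta mm [ 0.6 -3.1 93.6]
```

>>> {"method": "send_rows", "body": {"targets": [[1,0,-0.003,0.02,0,0,0],[1,0,0,0.02,0,0,0],[1,0,0,0.02,0,0,0],[1,0,0,0.02,0,0,0],[1,0,0,0.014,0,0,0],[1,0,0.004,0,0,0,0],[1,0,0.006,0,0,0,0],[1,0,0.006,0,0,0,0],[1,0,0.006,0,0,0,0],[1,0,0.006,0,0,0,0]]}}

```text
time_s: 5.6
eef_pos: [592.7, 150.2, 92.4]
ee_rot: [0.0, 0.55, 0.835, 0.0]
force: [-0.3, -1.2, 0.3]
grip_width: -0.001
grip_force: 0.3
```

>>> {"method": "send_rows", "body": {"targets": [[1,0,0.006,0,0,0,0],[1,0,0.006,0,0,0,0],[1,0,0.006,0,0,0,0],[1,0,0.006,0,0,0,0],[1,0,0.006,0,0,0,0],[1,0,0.004,0,0,0,0],[1,0,0,0,0,0,0],[1,0,-0.006,0,0,0,0],[1,0,0,-0.02,0,0,0],[1,0,0,-0.02,0,0,0]]}}

```text
time_s: 6.85
eef_pos: [617.4, 160.9, 132.8]
ee_rot: [-0.0, 0.55, 0.835, -0.0]
force: [-0.0, -0.5, -0.7]
grip_width: -0.001
grip_force: 0.0
```

```bash
python3 - <<'E'
from h import *
delta([0,0,150])
a=ctrl.capture("scene");b=ctrl.capture("top")
print([[ (r["score"],np.round(r["point"])) for r in ctrl.landmark_of("pawl_ball",c)[:2]] for c in (a,b)])
P=Ro.from_euler("z",YAW).apply([[62,74,105],[111,74,91]])+[*F,0]
print([np.round(proj(c,P)).tolist() for c in (a,b)])
im=np.hstack([cv2.resize(c["img"][y:y+130,x:x+130,::-1],None,fx=3,fy=3) for c,x,y in ((a,260,195),(b,280,170))]); cv2.imwrite("pics/lift.png",im)
E
```

```text
t 6.85 tcp [617.4 160.9 132.8] fix [ 73.2  73.5 132.8] yaw_y(fix deg) 0.1 zax [-0.001 -0.    -1.   ] F [-0.  -0.5 -0.7] w -0.0
tool delta mm [-73.5 -73.3 -17.2]
[[(0.74, array([312., 212.]))], []]
[[[305.0, 220.0], [313.0, 208.0]], [[306.0, 225.0], [295.0, 202.0]]]
```

View pics/lift.png

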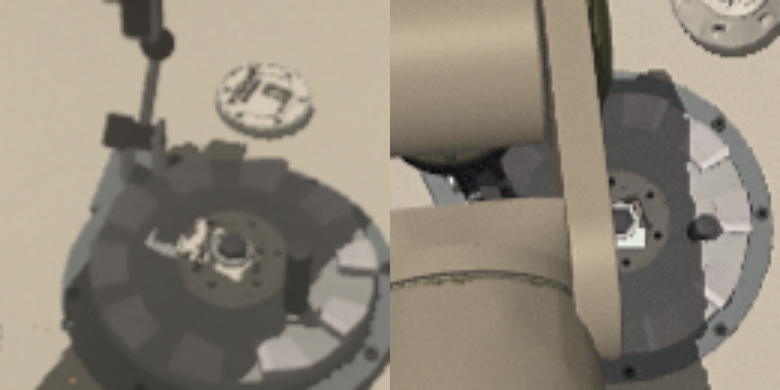

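The scene crop has the ball at (313,210), which matches fully lifted, and the bar is standing up. Next I move behind the peg.

>>> {"method": "send_rows", "body": {"targets": [[1,-0.0242,-0.0125,-0.004,0,0,0],[1,-0.0242,-0.0125,-0.004,0,0,0],[1,-0.0242,-0.0125,0,0,0,0],[1,-0.0242,-0.0125,0,0,0,0],[1,-0.0242,-0.0125,0,0,0,0],[1,-0.0242,-0.0125,0,0,0,0],[1,0,0,0,0,0,0.168],[1,0,0,0,0,0,0.168],[1,0,0,0,0,0,0.168],[1,0,0,0,0,0,0.168]]}}

```text
time_s: 8.3
eef_pos: [605.8, -1.9, 139.0]
ee_rot: [-0.001, 0.796, 0.605, -0.001]
force: [0.1, 0.3, 0.3]
grip_width: 0.001
grip_force: 0.0
```

>>> {"method": "send_rows", "body": {"targets": [[1,0,0,0,0,0,0.166],[1,0,0,0,0,0,0],[1,0,0,0.015,0,0,0],[1,0,0,0.015,0,0,0],[1,0,0,0.015,0,0,0],[1,0,0,0.015,0,0,0],[1,0,0,0.01,0,0,0],[1,0,0,0.008,0,0,0],[1,0,0,0,0,0,0],[1,0,0,0,0,0,0]]}}

```text
time_s: 9.55
eef_pos: [606.7, -2.0, 62.7]
ee_rot: [0.0, 0.842, 0.539, 0.0]
force: [-0.3, 0.9, -0.3]
grip_width: 0.001
grip_force: 0.0
```

```bash
python3 - <<'E'
from h import *
delta([-1.5,-71.3,63])
a=ctrl.capture("scene");b=ctrl.capture("top")
for c,n in ((a,"s"),(b,"t")): print([(round(r["score"],2),np.round(r["point"]),np.round(onplane(c,r["point"],65))) for r in ctrl.landmark_of("push_peg",c)[:2]])
im=np.hstack([cv2.resize(c["img"][y:y+130,x:x+130,::-1],None,fx=3,fy=3) for c,x,y in ((a,270,205),(b,300,170))]); cv2.imwrite("pics/peg.png",im)
E
```

```text
t 9.55 tcp [606.7  -2.   62.7] fix [ -0.8 -71.9  62.7] yaw_y(fix deg) -48.0 zax [ 0.001 -0.    -1.   ] F [-0.3  0.9 -0.3] w 0.0
tool delta mm [-0.1 -0.9 -0.3]
[(0.85, array([360., 285.]), array([571.,  14.,  65.]))]
[]
```

View pics/peg.png

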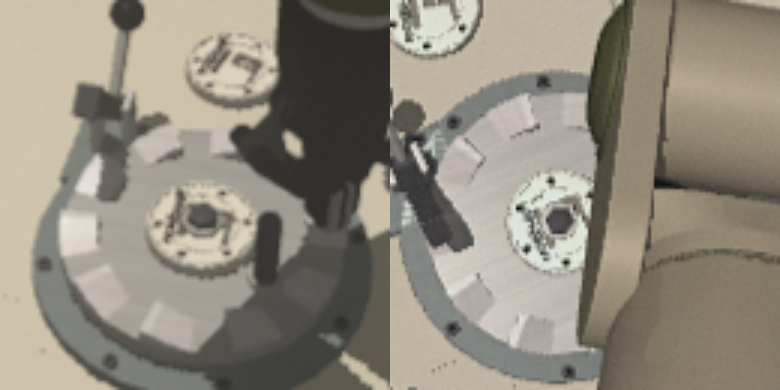

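The fingers stand beside the peg, seen at about (360,287) in the scene view, with a clear gap. I'll push most of the notch now.

>>> {"method": "send_rows", "body": {"targets": [[1,0,-0.005,0,0,0,0],[1,0,-0.005,0,0,0,0],[1,0,-0.005,0,0,0,0],[1,0,-0.005,0,0,0,0],[1,0,-0.005,0,0,0,0],[1,0,-0.005,0,0,0,0],[1,0,-0.005,0,0,0,0],[1,0,-0.005,0,0,0,0],[1,0,-0.002,0,0,0,0],[1,0,0,0,0,0,0]]}}

```text
time_s: 11.0
eef_pos: [568.0, 16.0, 62.2]
ee_rot: [-0.0, 0.842, 0.539, -0.0]
force: [0.4, -0.3, 0.1]
grip_width: 0.0
grip_force: 0.0
```

```bash
cat > wh.py <<'E'
from h import *
p,f,R=state(); print("u",round(f@[-.669,.743,0],1))
for n in ("scene","top"):
    c=ctrl.capture(n)
    for r in ctrl.landmark_of("push_peg",c)[:2]:
        uv=np.array(r["point"])
        g=lambda w:Ro.from_euler("z",YAW+w-2*np.pi/3).apply([50,0,65])+[*F,0]
        s=least_squares(lambda x:proj(c,g(x[0]))-uv,[-.5]); print(n,round(r["score"],2),"wheel",np.round(s.x,3),"res",np.round(s.fun,1))
E
python3 wh.py
```

```text
t 11.0 tcp [568.   16.   62.2] fix [-29.3 -40.1  62.2] yaw_y(fix deg) -48.0 zax [-0.001  0.    -1.   ] F [ 0.4 -0.3  0.1] w 0.0
u -10.2
scene 0.65 wheel [-0.414] res [-0.3 -0.8]
```

>>> {"method": "send_rows", "body": {"targets": [[1,0,-0.003,0,0,0,0],[1,0,-0.003,0,0,0,0],[1,0,0,0,0,0,0],[1,0,0,0,0,0,0],[1,0,0.01,0,0,0,0],[1,0,0.02,0,0,0,0],[1,0,0.03,0,0,0,0],[1,0,0.03,-0.02,0,0,0],[1,0,0.03,-0.02,0,0,0],[1,0,0,0,0,0,0]]}}

```text
time_s: 12.45
eef_pos: [673.6, -33.4, 103.3]
ee_rot: [0.001, 0.843, 0.539, 0.001]
force: [-0.2, 0.6, -0.1]
grip_width: 0.001
grip_force: 0.0
```

```bash
python3 wh.py; python3 - <<'E'
from h import *
a=ctrl.capture("scene");b=ctrl.capture("top")
im=[]
for c in (a,b):
    S=4;u=proj(c,[*F,40]).astype(int)-[50,60]; m=cv2.resize(c["img"][u[1]:u[1]+120,u[0]:u[0]+98,::-1],None,fx=S,fy=S,interpolation=cv2.INTER_CUBIC)
    for w,col in ((-.628,(0,255,0)),(-.5,(0,0,255))):
        t=np.linspace(0,6.28,30)
        for z in (85,45):
            g=Ro.from_euler("z",YAW).apply(np.array([50*np.cos(w-2.0944),50*np.sin(w-2.0944),z])+np.c_[7*np.cos(t),7*np.sin(t),0*t])+[*F,0]
            cv2.polylines(m,[((proj(c,g)-u+.5)*S).astype(int)],True,col,1)
    im.append(m)
cv2.imwrite("pics/peg2.png",np.hstack(im))
E
```

```text
t 12.45 tcp [673.6 -33.4 103.3] fix [  48.3 -127.1  103.3] yaw_y(fix deg) -48.0 zax [ 0.003 -0.001 -1.   ] F [-0.2  0.6 -0.1] w 0.0
u -126.8
scene 0.87 wheel [-0.597] res [0.1 0.6]
scene 0.74 wheel [-2.042] res [ 68.2 -28.6]
top 0.75 wheel [-0.566] res [-1.  -0.7]
```

View pics/peg2.png

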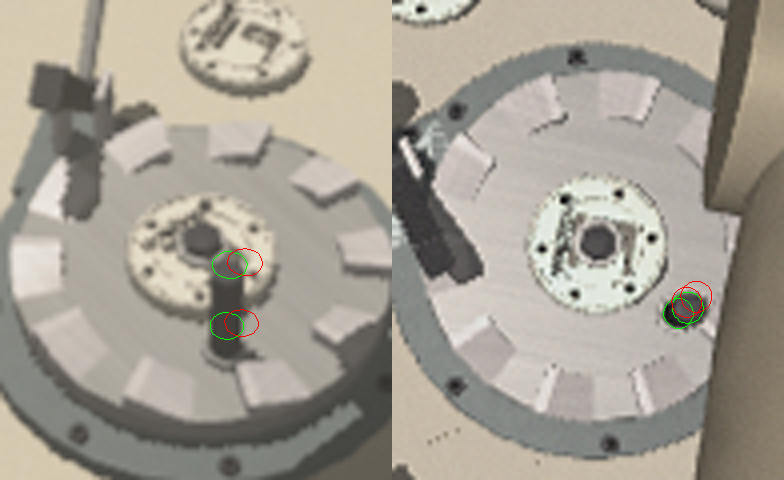

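The peg sits on the −0.628 outline (estimates −0.57 to −0.60), inside the notch window, and the pawl is still up. I'll go to the outer side of the ball.

>>> {"method": "send_rows", "body": {"targets": [[1,0,0,-0.025,0,0,0],[1,0,0,-0.022,0,0,0],[1,0.03,-0.012,0,0,0,0],[1,0.03,-0.012,0,0,0,0],[1,0.03,-0.012,0,0,0,0],[1,0.03,-0.012,0,0,0,0],[1,0.03,-0.012,0,0,0,0],[1,0.03,-0.012,0,0,0,0],[1,0.028,-0.011,0,0,0,0],[1,0,0,0,0,0,-0.16]]}}

```text
time_s: 14.0
eef_pos: [682.7, 194.1, 148.8]
ee_rot: [-0.0, 0.794, 0.607, -0.0]
force: [0.0, 0.2, -0.6]
grip_width: 0.002
grip_force: 0.0
```

>>> {"method": "send_rows", "body": {"targets": [[1,0,0,0,0,0,-0.16],[1,0,0,0,0,0,-0.16],[1,0,0,0,0,0,-0.16],[1,0,0,0,0,0,-0.16],[1,0,0,0,0,0,-0.038],[1,0,0,0,0,0,0],[1,0,0,0,0,0,0],[1,0,0,0,0,0,0],[1,0,0,0,0,0,0],[1,0,0,0,0,0,0]]}}

```text
time_s: 15.25
eef_pos: [683.5, 191.5, 149.3]
ee_rot: [-0.0, 0.55, 0.835, -0.0]
force: [-0.8, -0.5, 0.5]
grip_width: -0.0
grip_force: 0.0
```

```bash
python3 -c "
from h import *
delta([149,74,86])"; python3 wh.py
```

```text
t 15.25 tcp [683.5 191.5 149.3] fix [146.1  75.7 149.3] yaw_y(fix deg) 0.0 zax [-0. -0. -1.] F [-0.8 -0.5  0.5] w -0.0
tool delta mm [-1.7  3.  63.3]
t 15.25 tcp [683.5 191.5 149.3] fix [146.1  75.7 149.3] yaw_y(fix deg) 0.0 zax [-0. -0. -1.] F [-0.8 -0.5  0.5] w -0.0
u -41.5
scene 0.8 wheel [-0.648] res [-0.4 -3.6]
top 0.75 wheel [-0.613] res [-0.1 -0.1]
```

>>> {"method": "send_rows", "body": {"targets": [[1,-0.002,0.003,0.013,0,0,0],[1,0,0,0.015,0,0,0],[1,0,0,0.015,0,0,0],[1,0,0,0.012,0,0,0],[1,0,0,0.008,0,0,0],[1,0,-0.006,0,0,0,0],[1,0,-0.006,0,0,0,0],[1,0,-0.006,0,0,0,0],[1,0,-0.006,0,0,0,0],[1,0,-0.006,0,0,0,0]]}}

```text
time_s: 16.7
eef_pos: [664.4, 180.8, 92.7]
ee_rot: [0.007, 0.55, 0.835, 0.007]
force: [16.4, 10.9, 24.4]
grip_width: 0.004
grip_force: 13.9
```

>>> {"method": "send_rows", "body": {"targets": [[1,0,-0.006,0,0,0,0],[1,0,-0.006,0,0,0,0],[1,0,-0.006,0,0,0,0],[1,0,-0.005,0,0,0,0],[1,0,-0.004,0,0,0,0],[1,0,0,0,0,0,0],[1,0,0.015,0,0,0,0],[1,0,0.03,0,0,0,0],[1,0,0.02,-0.02,0,0,0],[1,0,0,-0.03,0,0,0]]}}

```text
time_s: 17.95
eef_pos: [694.5, 194.3, 135.9]
ee_rot: [-0.001, 0.55, 0.835, -0.0]
force: [0.0, -0.3, -0.0]
grip_width: 0.005
grip_force: 0.0
```

```bash
python3 wh.py; python3 - <<'E'
from h import *
a=ctrl.capture("scene");b=ctrl.capture("top")
P=Ro.from_euler("z",YAW).apply([[62,74,105],[0,74,47]])+[*F,0]
im=[]
for c in (a,b):
    print(np.round(proj(c,P)).tolist(),[np.round(r["point"]) for r in ctrl.landmark_of("pawl_ball",c)[:1]])
    u=proj(c,[*F,40]).astype(int)-[65,75]; im.append(cv2.resize(c["img"][u[1]:u[1]+135,u[0]:u[0]+98,::-1],None,fx=4,fy=4,interpolation=cv2.INTER_CUBIC))
cv2.imwrite("pics/down.png",np.hstack(im))
E
```

```text
t 17.95 tcp [694.5 194.3 135.9] fix [157.2  73.9 135.9] yaw_y(fix deg) 0.1 zax [-0.001 -0.    -1.   ] F [ 0.  -0.3 -0. ] w 0.0
u -50.2
scene 0.97 wheel [-0.665] res [-0.  -0.4]
top 0.94 wheel [-0.498] res [4.1 2.7]
[[305.0, 220.0], [297.0, 267.0]] [array([311., 210.])]
[[306.0, 225.0], [320.0, 259.0]] []
```

View pics/down.png

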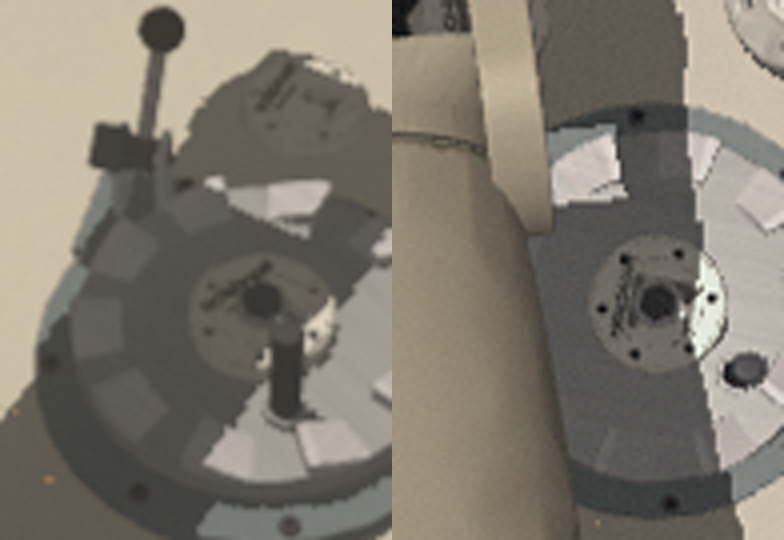

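The ball is still up in the scene view, around (311,210). The tip caught its upper side while pressing down. I'll come in lower, at z 72.

>>> {"method": "send_rows", "body": {"targets": [[1,0,0,0.015,0,0,0],[1,0,0,0.015,0,0,0],[1,0,0,0.015,0,0,0],[1,0,0,0.012,0,0,0],[1,0,0,0.007,0,0,0],[1,0,-0.006,0,0,0,0],[1,0,-0.006,0,0,0,0],[1,0,-0.006,0,0,0,0],[1,0,-0.005,0,0,0,0],[1,0,-0.004,0,0,0,0]]}}

```text
time_s: 19.6
eef_pos: [670.2, 183.5, 73.5]
ee_rot: [0.001, 0.55, 0.835, 0.001]
force: [2.8, 0.3, 1.5]
grip_width: 0.0
grip_force: 1.2
```

>>> {"method": "send_rows", "body": {"targets": [[1,0,-0.004,0,0,0,0],[1,0,-0.004,0,0,0,0],[1,0,-0.004,0,0,0,0],[1,0,0,0,0,0,0],[1,0,0,0,0,0,0],[1,0,0,0,0,0,0],[1,0,0,0,0,0,0],[1,0,0,0,0,0,0],[1,0,0,0,0,0,0],[1,0,0,0,0,0,0]]}}

```text
time_s: 20.85
eef_pos: [658.6, 178.7, 72.3]
ee_rot: [-0.0, 0.55, 0.835, -0.0]
force: [0.3, -0.5, 0.4]
grip_width: 0.0
grip_force: 0.1
```

```bash
python3 -c "
from h import *
state()
c=ctrl.capture('scene');print(ctrl.landmark_of('pawl_ball',c)[:1])"
```

```text
t 20.85 tcp [658.6 178.7  72.3] fix [118.1  73.7  72.3] yaw_y(fix deg) 0.1 zax [-0.  0. -1.] F [ 0.3 -0.5  0.4] w 0.0
[{'point': [307.7, 210.0], 'score': 0.73}]
```

>>> {"method": "send_rows", "body": {"targets": [[1,0,-0.004,0,0,0,0],[1,0,-0.004,0,0,0,0],[1,0,-0.004,0,0,0,0],[1,0,-0.004,0,0,0,0],[1,0,-0.004,0,0,0,0],[1,0,-0.004,0,0,0,0],[1,0,0,0,0,0,0],[1,0,0,0,0,0,0],[1,0,0,0,0,0,0],[1,0,0,0,0,0,0]]}}

```text
time_s: 22.2
eef_pos: [637.4, 169.2, 74.4]
ee_rot: [0.001, 0.55, 0.835, 0.001]
force: [0.1, 1.1, 10.8]
grip_width: 0.001
grip_force: 4.8
```

```bash
python3 -c "
from h import *
state()
c=ctrl.capture('scene');print(ctrl.landmark_of('pawl_ball',c)[:1])"
```

```text
t 22.2 tcp [637.4 169.2  74.4] fix [94.8 73.3 74.4] yaw_y(fix deg) 0.1 zax [ 0.004  0.    -1.   ] F [ 0.1  1.1 10.8] w 0.0
[{'point': [306.3, 218.9], 'score': 0.95}]
```

>>> {"method": "send_rows", "body": {"targets": [[1,0,0.004,-0.004,0,0,0],[1,0,0.01,-0.004,0,0,0],[1,0,0.02,0,0,0,0],[1,0,0.02,-0.01,0,0,0],[1,0,0,-0.03,0,0,0],[1,0,0,-0.03,0,0,0],[1,0,0,-0.03,0,0,0],[1,-0.04,0,-0.03,0,0,0],[1,-0.05,0,0,0,0,0],[1,-0.05,0,0,0,0,0]]}}

```text
time_s: 23.55
eef_pos: [741.7, 60.6, 210.4]
ee_rot: [-0.0, 0.55, 0.835, -0.0]
force: [0.3, 0.8, 0.0]
grip_width: 0.001
grip_force: 0.0
```

>>> {"method": "send_rows", "body": {"targets": [[1,-0.03,0,0,0,0,0],[1,-0.03,0,0,0,0,0],[1,-0.03,0,0,0,0,0],[1,-0.03,0,0,0,0,0],[1,-0.03,0,0,0,0,0],[1,0,0,0,0,0,0],[1,0,0,0,0,0,0],[1,0,0,0,0,0,0],[1,0,0,0,0,0,0],[1,0,0,0,0,0,0]]}}

```text
time_s: 24.8
eef_pos: [793.6, -74.8, 208.3]
ee_rot: [0.002, 0.55, 0.835, 0.001]
force: [-0.2, 0.1, -0.0]
grip_width: -0.0
grip_force: 0.0
```

```bash
python3 wh.py; python3 - <<'E'
from h import *
a=ctrl.capture("scene");b=ctrl.capture("top")
P=Ro.from_euler("z",YAW).apply([[62,74,105],[0,74,47]])+[*F,0]
im=[]
for c in (a,b):
    print(np.round(proj(c,P)).tolist(),[np.round(r["point"]) for r in ctrl.landmark_of("pawl_ball",c)[:1]])
    for q in ("loose_disc","loose_post","carton","red_bottle"): print(q,[(np.round(r["point"])) for r in ctrl.landmark_of(q,c)[:1]])
    u=proj(c,[*F,40]).astype(int)-[65,75]; im.append(cv2.resize(c["img"][u[1]:u[1]+135,u[0]:u[0]+98,::-1],None,fx=4,fy=4,interpolation=cv2.INTER_CUBIC))
cv2.imwrite("pics/down2.png",np.hstack(im))
E
```

```text
t 24.8 tcp [793.6 -74.8 208.3] fix [ 142.3 -212.5  208.3] yaw_y(fix deg) 0.1 zax [ 0.005 -0.001 -1.   ] F [-0.2  0.1 -0. ] w -0.0
u -253.1
scene 0.92 wheel [-0.678] res [-0.1 -1.2]
top 0.79 wheel [-0.545] res [0.4 0.3]
[[305.0, 220.0], [297.0, 267.0]] [array([242., 301.])]
loose_disc [array([349., 230.])]
loose_post [array([414., 260.])]
carton []
red_bottle [array([245., 261.])]
[[306.0, 225.0], [320.0, 259.0]] [array([307., 226.])]
loose_disc [array([313., 171.])]
loose_post [array([392., 170.])]
carton []
red_bottle [array([260., 276.])]
```

View pics/down2.png

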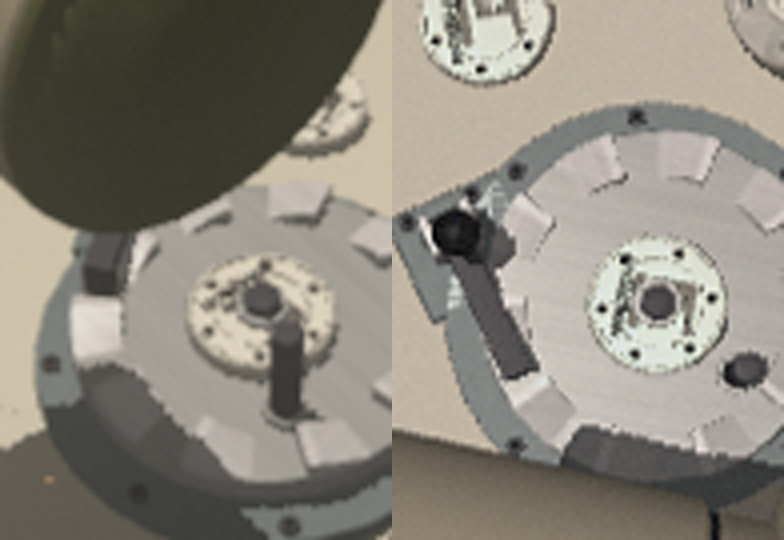

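```bash
python3 - <<'E'
from h import *
b=ctrl.capture("top"); g0=cv2.imread("pics/top0.png"); g1=b["img"][...,::-1].copy()
def tm(p,h,r=7):
    p=np.round(p).astype(int); T=g0[p[1]-h:p[1]+h+1,p[0]-h:p[0]+h+1]; S=g1[p[1]-h-r:p[1]+h+r+1,p[0]-h-r:p[0]+h+r+1]
    k=8; T=cv2.resize(T,None,fx=k,fy=k,interpolation=3); S=cv2.resize(S,None,fx=k,fy=k,interpolation=3)
    m=cv2.matchTemplate(S,T,cv2.TM_CCOEFF_NORMED); _,v,_,l=cv2.minMaxLoc(m); return np.round((np.array(l)/k-r),2),round(v,3)
print("ball",tm([307,226],7)); print("nose",tm([319,258],6)); print("bolt",tm([302,222],6))
# expected px shifts for tilts
from math import cos,sin
for a in (.03,.11):
    f=lambda a:np.array([[72+59*cos(1.741-a),74,47+59*sin(1.741-a)],[72-72*cos(a),74,51+72*sin(a)]])
    w=lambda P:Ro.from_euler("z",YAW).apply(P)+[*F,0]
    print(a,np.round(proj(b,w(f(a)))-proj(b,w(f(0))),2).tolist())
# teeth pattern: rotation between images (mod 36deg), rectified at z=38
def rect(g):
    A,Rr=np.meshgrid(np.radians(np.arange(0,360,.25)),np.arange(64,83,1.)); P=np.stack([F[0]+Rr*np.cos(A+YAW),F[1]+Rr*np.sin(A+YAW),0*A+38],-1)
    m=proj(b,P).astype(np.float32); return cv2.remap(cv2.cvtColor(g,6),m[...,0],m[...,1],1).astype(np.float32)
r0,r1=rect(g0),rect(g1)
# compare sector -80..45 deg of the new image (sunlit) with the old shifted by d
i0,i1=int(0/.25),int(45/.25)
new=np.roll(r1,int(80/.25),1)[:, int(30/.25):int(140/.25)]
best=[]
for d in np.arange(-50,-20,.25):
    old=np.roll(np.roll(r0,int(80/.25),1),int(round(d/.25)),1)[:, int(30/.25):int(140/.25)]
    best.append((np.corrcoef(new.ravel(),old.ravel())[0,1],d))
print(sorted(best)[-4:], np.radians(max(best)[1]))
E
```

```text
ball (array([0., 0.]), 0.994)
nose (array([0., 0.]), 0.99)
bolt (array([0., 0.]), 0.998)
0.03 [[-0.41, -0.91], [-0.01, -0.09]]
0.11 [[-1.51, -3.34], [-0.11, -0.49]]
[(np.float64(0.39056440088073074), np.float64(-22.25)), (np.float64(0.3910394583931157), np.float64(-23.0)), (np.float64(0.3910520745716496), np.float64(-22.5)), (np.float64(0.3912226485895889), np.float64(-22.75))] -0.39706240482870997
```

The ball and nose match the start picture to under 0.1 px, so the pawl is fully down. The peg reads about one notch back and the gripper is well clear, so I'm handing in.

```bash
python3 -c "
from rig import ctrl
print(ctrl.finish_job())"
```

```text
the job is handed in; nothing more can be done
None
```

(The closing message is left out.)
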